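Catch the blue mosaic blocks from the chute

TASK

Pick up the orange tub, hold it under the mouth of the chute that holds the blue blocks and press its far wall against the yellow paddle there, so that the gate drops and all three blue blocks slide into the raised tub. Then stand the tub, with the three blocks in it, upright in the middle of the round cork mat and let go. Leave the pink blocks in their chute with its gate shut, and do not disturb or knock over the jars, the bucket or the bottle.

Things in the scene. Friction and masses are not known exactly. Their poses are not given: they have to be found in the camera images.
- chute_blue: fixed green stand with a bare-metal trough of blue blocks (52 mm wide outside) sloping 34 deg down to an open mouth facing the chute's -x. Origin on the table right below the mouth edge; +x points uphill. Stand at x 70 to 200 mm, |y| < 55, up to 345 mm high. Under the mouth is free but for the paddle. Gate down, all blocks slide out in about 1 s, flying up to 90 mm towards -x in a 110 mm fall
- mouth_blue (a point): middle of the lower edge of the blue chute's trough floor, where blocks fall off, 200 mm above the table
- paddle_blue (a point): centre of the yellow paddle bar of the blue chute, 16 mm thick, 80 mm long across the chute; at rest right below the mouth, 125 mm above the table. Pushing it level towards the chute's +x swings it on the gate's rocker: after 38 mm (bar then 18 mm lower) the gate is down, reaching 45 mm below the mouth; end stop at 48 mm. 2 to 5 N; springs back
- gate_blue (a joint): rocker of the blue chute (pivot 75 mm uphill of and 35 mm above the mouth): 0 shut, above 0.32 rad the gate is below the trough floor, 0.40 end stop; springs back to 0
- blue1: blue glazed block 1, 60 x 30 x 24 mm, about 100 g, origin at the centre of its 60 x 30 underside, x along its length; starts lying in the blue chute, number 1 lowest (against the gate), 3 highest
- blue2: blue glazed block 2, 60 x 30 x 24 mm, about 100 g, origin at the centre of its 60 x 30 underside, x along its length; starts lying in the blue chute, number 1 lowest (against the gate), 3 highest
- blue3: blue glazed block 3, 60 x 30 x 24 mm, about 100 g, origin at the centre of its 60 x 30 underside, x along its length; starts lying in the blue chute, number 1 lowest (against the gate), 3 highest
- chute_pink: fixed green stand with a bare-metal trough of pink blocks (52 mm wide outside) sloping 34 deg down to an open mouth facing the chute's -x. Origin on the table right below the mouth edge; +x points uphill. Stand at x 70 to 200 mm, |y| < 55, up to 345 mm high. Under the mouth is free but for the paddle. Gate down, all blocks slide out in about 1 s, flying up to 90 mm towards -x in a 110 mm fall
- mouth_pink (a point): middle of the lower edge of the pink chute's trough floor, where blocks fall off, 200 mm above the table
- paddle_pink (a point): centre of the yellow paddle bar of the pink chute, 16 mm thick, 80 mm long across the chute; at rest right below the mouth, 125 mm above the table. Pushing it level towards the chute's +x swings it on the gate's rocker: after 38 mm (bar then 18 mm lower) the gate is down, reaching 45 mm below the mouth; end stop at 48 mm. 2 to 5 N; springs back
- gate_pink (a joint): rocker of the pink chute (pivot 75 mm uphill of and 35 mm above the mouth): 0 shut, above 0.32 rad the gate is below the trough floor, 0.40 end stop; springs back to 0
- pink1: pink glazed block 1, 60 x 30 x 24 mm, about 100 g, origin at the centre of its 60 x 30 underside, x along its length; starts lying in the pink chute, number 1 lowest (against the gate), 3 highest
- pink2: pink glazed block 2, 60 x 30 x 24 mm, about 100 g, origin at the centre of its 60 x 30 underside, x along its length; starts lying in the pink chute, number 1 lowest (against the gate), 3 highest
- pink3: pink glazed block 3, 60 x 30 x 24 mm, about 100 g, origin at the centre of its 60 x 30 underside, x along its length; starts lying in the pink chute, number 1 lowest (against the gate), 3 highest
- tub: orange open tub, 150 (x) x 120 (y) x 60 mm high, walls and floor 4 mm, about 180 g, standing on the table; origin at the centre of its underside. A straight black bar handle, 20 mm wide (y), z = 34 to 58 mm, sticks out on its -x side from x = -75 to -148 mm; pinch it across its width from above, e.g. at x = -115 mm. Full it weighs 0.5 kg: grip firmly (80 N)
- mat: fixed round cork mat, 200 mm across, 4 mm thick, origin at the centre of its underside (on the table)
- pot: bystander: white jar with red lid, 56 mm across, 70 mm high, standing beside the mat, origin at its foot
- jar: bystander: glass jar with blue lid, 60 mm across, 75 mm high, origin at its foot
- medallion: bystander: fixed round mosaic in a dark steel ring, 185 mm across, 20 mm high, origin at the centre of its underside
- bucket: bystander: white bucket, 110 mm across, 105 mm high, origin at its foot
- bottle: bystander: green bottle, 66 mm across, 190 mm high, origin at its foot
There are look-alikes about, which are no part of the job. Leave any red or white look-alike of the blue2 alone.

How it is judged:
By the outcome, as a careful person would: the job done as asked, in the order asked, and still so for the second after the job is handed in, with the robot touching nothing.
It also fails if it takes over 58 s, if anything falls off the work surface, if the arm or the gripper's body presses on something with over 40 N, if the wrist force passes 120 N, or if a joint passes its speed limit or range.

ROBOT

A 6-joint arm with a two-finger parallel gripper is mounted at the origin on the work surface. World frame = base frame: x ahead of the robot, y to its left, z up, the work surface at z = 0. Lengths are in mm, angles in rad, forces in N, time in s.
With the tool pointing down it reaches from about 400 to 825 mm from the base axis. Payload 7 kg.
Tool frame: the origin (TCP) lies at the very end of the fingers, on their centre line; the grasp point (between the pads) lies 19 mm behind it; z points along the fingers, y is the direction in which the jaws open and shut (so a half turn about z gives the same grasp; the last joint's range is limited). The gripper opens to 88 mm and grips with 3 to 60 N. Pads are 19 mm wide; open, the fingers measure 130 mm over their backs; the gripper's body (78 mm by 193 mm) begins 47 mm behind the grasp point.
Start: joints at [1.55, 0.359, 0.012, 0, -1.224, -0.288], TCP at [205.152, 643.046, 226.561] pointing down, gripper open.
Joint ranges: [-3.07, 3.07], [-1.43, 2.12], [-1.02, 1.25], [-3.03, 1.67], [-3.05, -0], [-3.03, 3.03]. Speed limits (rad/s): [2.39, 2.39, 3.01, 3.14, 3.14, 3.14].

INTERFACE

Orientations are given as a unit quaternion [x, y, z, w].
In Python, from plant import bot gives the robot as it stands. Calls block until the motion is done:
- bot.move_ptp(position, orientation): joint-space move of the TCP to a pose.
- bot.line_to(position, velocity=150, ori=None): straight line of the TCP; ori=None keeps the orientation; velocity is the mean speed in mm/s.
- bot.move_joints(angles): joint-space move.
- bot.move_gripper(opening, force=None): finger opening in mm; force is the grip in N (None keeps the last); returns when the fingers have stopped.
- bot.pause(seconds).
- bot.solve_ik(position, orientation): joint angles nearest the present ones, or None.
- bot.read_state(): the state.
- bot.camera(name): name is "scene" or "top" or "wrist"; returns the picture (480x640x3 uint8, red, green, blue); there is no depth.
- bot.get_calibration(name): a dict with "fx", "fy", "cx", "cy" (pixels), "view" (4x4, takes a point from world to camera coordinates); the wrist camera has in their place "T_tool_cam" (4x4, takes a point from camera to tool coordinates, whose origin is the TCP and whose axes are the flange's). Camera axes: x right, y up, looking along -z (the intrinsics and any distortion apply to the point x, -y, -z); pixel columns grow to the right and rows downward; lengths in mm; the calibration is good to about 2 mm. A picture is of the moment at which its call begins: read the wrist's pose just before it. get_calibration takes no time and is no camera call.
A pose or a line that the arm cannot do raises bot.Unreachable and nothing moves.
- bot.close_job(): hands the job in, once; it reports no verdict.
The state is a dict: "t": time; "joint_pos": joint angles; "qvel": joint speeds; "tau": joint torques, N m; "tcp_pos": TCP position; "eef_rot": TCP orientation; "contact_force": force on the tool from outside, world axes, zero at the start; "moment": the same for the moment, N m; "width": finger opening in mm.
Only numpy, scipy, OpenCV 4.12 (cv2) and the standard library are available. Lean on these libraries where they do the work, as an engineer would, in place of code of your own. Each camera call takes 0.05 s, during which the arm holds its last target.

## Working session

There is one attempt and no reset: what is moved stays moved. The work goes in short steps, each a Python script; the robot and the scene stay as the last script left them, time stands still between calls to the robot, and variables do not carry over. Pictures are saved under pics/ and viewed, and the job is handed in when it is done.

```bash
ls; mkdir -p pics; python3 - <<'E'
from plant import bot
import cv2, json
for n in ("scene","top","wrist"):
    im=bot.camera(n); cv2.imwrite(f"pics/{n}0.png",im[:,:,::-1])
    print(n,{k:(v.tolist() if hasattr(v,'tolist') else v) for k,v in bot.get_calibration(n).items()})
print(bot.read_state())
E
```

```text
pics
scene {'fx': 475.38103640151684, 'fy': 475.38103640151684, 'cx': 328.0532249307869, 'cy': 238.01023607609343, 'view': [[-0.03356867993237028, 0.9993743827219603, -0.011134939905489898, -19.90234782298502], [-0.5126495595739875, -0.007653700619694829, 0.8585638298550791, 90.91219586611291], [0.8579414739923668, 0.03452917644434733, 0.5125857617783394, -1855.8809260484052], [0.0, 0.0, 0.0, 1.0]]}
top {'fx': 553.1797464491956, 'fy': 553.1797464491956, 'cx': 324.59759620649396, 'cy': 237.29075577998913, 'view': [[0.028240895410475992, -0.9995959485477935, -0.003223580812006151, 36.46262410474351], [0.9823464292984535, 0.027156665494459758, 0.18508919029430276, -532.0689370251894], [-0.1849268630323706, -0.008393757564940306, 0.982716439347052, -1398.9386545203874], [0.0, 0.0, 0.0, 1.0]]}
wrist {'fx': 371.75969175215255, 'fy': 371.75969175215255, 'cx': 316.7075915806136, 'cy': 242.92192657675392, 'T_tool_cam': [[0.0004241196189213415, 0.9578711554448609, 0.2871979625437394, 78.55604782658074], [0.9999995758357836, -0.0006410616167575393, 0.0006613382311192152, 1.1027565421733998], [0.0008175884057798691, 0.2871975602381223, -0.9578710210370018, -159.18195900854934], [0.0, 0.0, 0.0, 1.0]]}
{'t': 0.15, 'joint_pos': array([ 1.55011534e+00,  3.59257489e-01,  1.12725863e-02, -2.59151698e-04,
       -1.22411864e+00, -2.88086070e-01]), 'qvel': array([-0.00070681, -0.00186579,  0.00234356,  0.00207367, -0.00022174,
       -0.00161942]), 'tau': array([-1.33296566e-03, -5.83272493e+01,  2.93289381e+01,  7.00116232e+00,
        8.81384884e-03, -9.86550276e-05]), 'tcp_pos': array([205.04260608, 642.70883118, 225.81580091]), 'eef_rot': array([ 9.88099512e-01, -1.53814538e-01, -3.36218107e-05,  6.64016502e-04]), 'contact_force': array([-0.54361543, -0.78043624, -1.71209234]), 'moment': array([-0.00502496, -0.01533461, -0.0074021 ]), 'width': 87.50590317246089}
```

View pics/scene0.png

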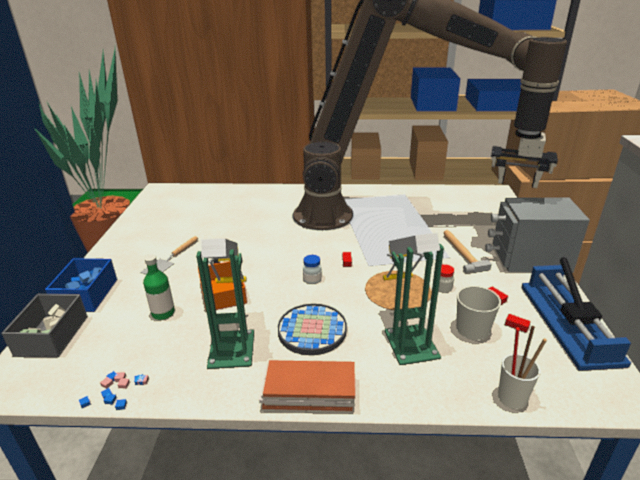

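View pics/top0.png

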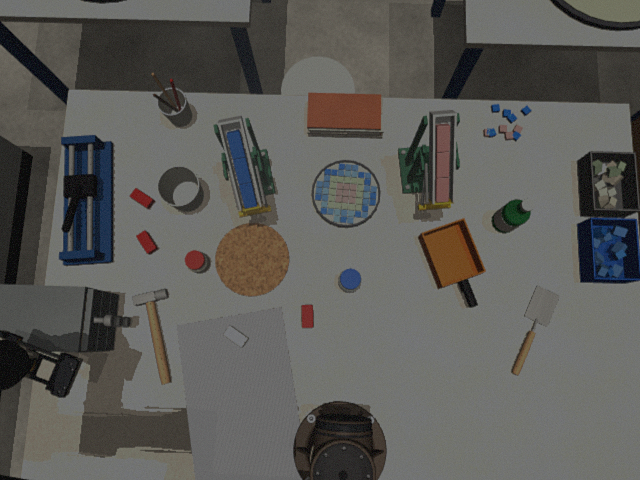

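View pics/wrist0.png

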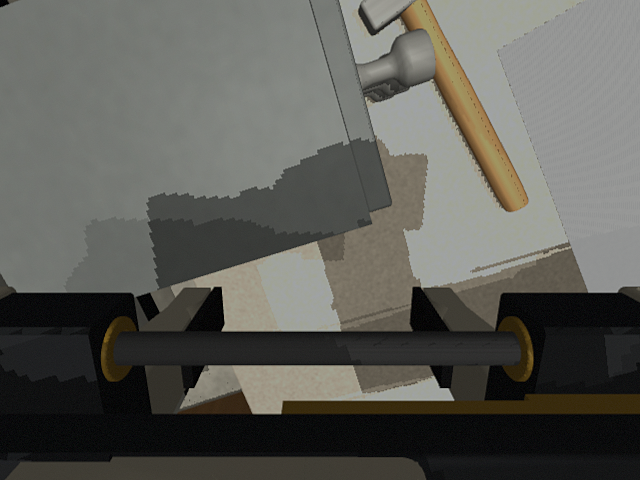

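The top view shows the blue chute at about (245,165) with its mouth at (255,210), the mat at (252,260), the pink chute at (443,160), and the tub at (452,255) with its handle towards (470,295). Next I'll measure these.

```bash
cat > h.py <<'E'
import numpy as np, cv2
from plant import bot
def ray(name,uv):
    c=bot.get_calibration(name); V=np.array(c["view"]); R=V[:3,:3]; t=V[:3,3]
    uv=np.atleast_2d(uv).astype(float)
    d=np.c_[(uv[:,0]-c["cx"])/c["fx"],-(uv[:,1]-c["cy"])/c["fy"],-np.ones(len(uv))]
    return -R.T@t, d@R
def onz(name,uv,z):
    o,d=ray(name,uv); s=(z-o[2])/d[:,2]; return o+d*s[:,None]
def proj(name,P):
    c=bot.get_calibration(name); V=np.array(c["view"]); P=np.atleast_2d(P)
    q=P@V[:3,:3].T+V[:3,3]
    return np.c_[c["cx"]+c["fx"]*q[:,0]/-q[:,2], c["cy"]-c["fy"]*q[:,1]/-q[:,2]]
def tri(uv1,uv2,n1="top",n2="scene"):
    o1,d1=ray(n1,uv1);o2,d2=ray(n2,uv2);d1=d1[0];d2=d2[0]
    A=np.c_[d1,-d2];s=np.linalg.lstsq(A,o2-o1,rcond=None)[0]
    a=o1+s[0]*d1;b=o2+s[1]*d2
    return (a+b)/2,np.linalg.norm(a-b)
def hsv(im): return cv2.cvtColor(im,cv2.COLOR_RGB2HSV)
E
python3 - <<'E'
from h import *
im=cv2.imread("pics/top0.png")
im2=cv2.imread("pics/scene0.png")
cv2.imwrite("pics/t_blue.png",cv2.resize(im[100:310,160:310],None,fx=3.8,fy=2.8,interpolation=cv2.INTER_CUBIC))
cv2.imwrite("pics/t_tub.png",cv2.resize(im[180:320,380:540],None,fx=4.2,fy=4.2,interpolation=cv2.INTER_CUBIC))
cv2.imwrite("pics/s_blue.png",cv2.resize(im2[220:370,340:540],None,fx=4,fy=4,interpolation=cv2.INTER_CUBIC))
E
```

```text
(no output)
```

View pics/t_blue.png

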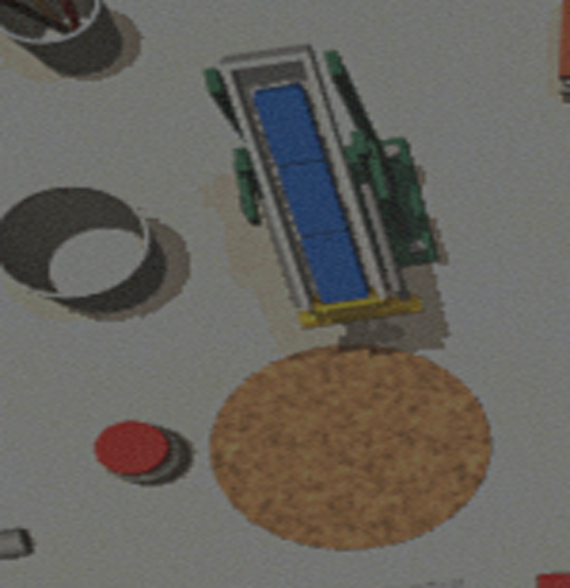

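View pics/t_tub.png

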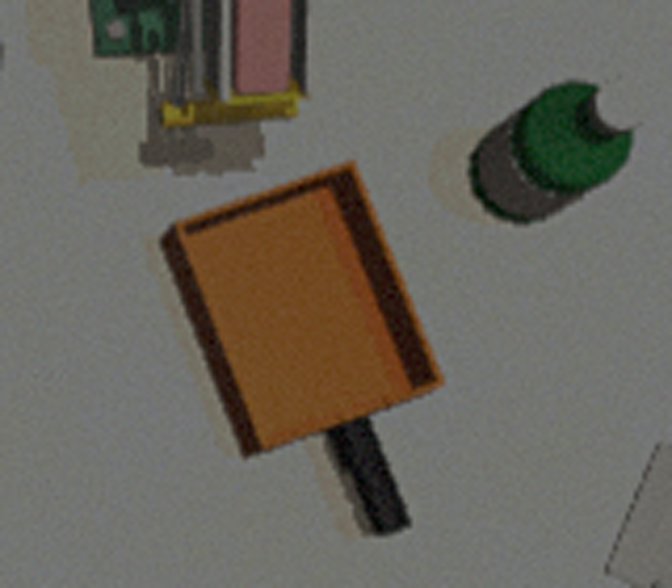

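View pics/s_blue.png

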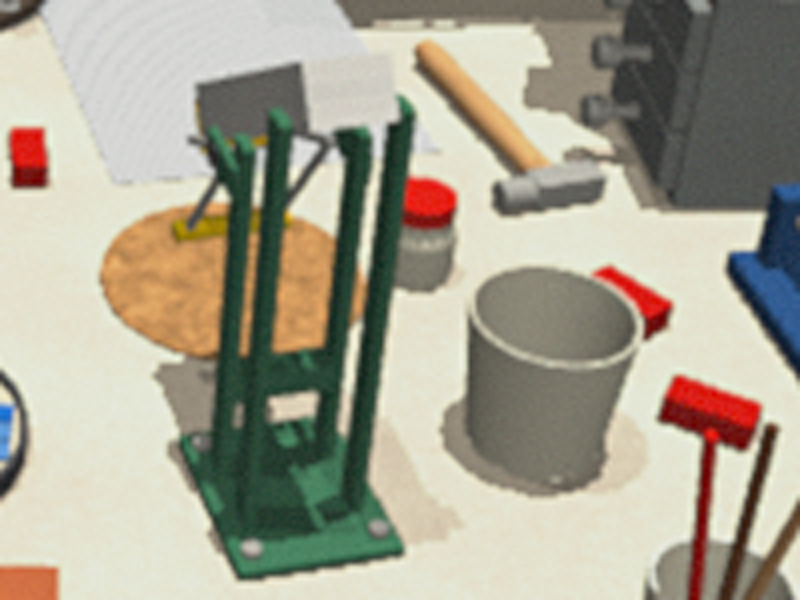

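```bash
python3 - <<'E'
from h import *
np.set_printoptions(precision=1,suppress=True)
top=cv2.cvtColor(cv2.imread("pics/top0.png"),cv2.COLOR_BGR2RGB);sc=cv2.cvtColor(cv2.imread("pics/scene0.png"),cv2.COLOR_BGR2RGB)
print("cam top",ray("top",[0,0])[0],"scene",ray("scene",[0,0])[0])
def comps(im,lo,hi,mn=15,roi=None):
    m=cv2.inRange(hsv(im),lo,hi)
    if roi: 
        k=np.zeros_like(m);k[roi[1]:roi[3],roi[0]:roi[2]]=1;m=m*k
    n,l,st,c=cv2.connectedComponentsWithStats(m)
    return [(st[i],c[i],(l==i).astype(np.uint8)) for i in range(1,n) if st[i][4]>=mn]
for nm,im,roi in (("top",top,(200,180,480,230)),("scene",sc,(180,220,480,320))):
    for st,c,m in comps(im,(22,120,50),(35,255,255),6,roi):
        print(nm,"yellow",st,c, cv2.boxPoints(cv2.minAreaRect(np.argwhere(m)[:,::-1].astype(np.float32))).ravel())
# tub
for st,c,m in comps(top,(8,120,50),(18,255,255),300):
    print("orange",st,c)
for st,c,m in comps(top,(5,60,60),(20,190,255),800): print("corkish",st,c)
for st,c,m in comps(top,(0,0,0),(180,255,40),100,(430,260,500,320)):
    cnt=np.argwhere(m)[:,::-1].astype(np.float32)
    b=cv2.boxPoints(cv2.minAreaRect(cnt));print("handle",st,c,b.ravel(),"\n",onz("top",b,58))
for st,c,m in comps(top,(105,120,60),(125,255,255),100):
    print("blue",st,c)
for st,c,m in comps(top,(0,120,60),(6,255,255),60): print("red",st,c)
E
```

```text
cam top [ 262.9   39.2 1473.4] scene [1638.2   84.7  873. ]
top yellow [418 199  34  11 160] [435.4 205. ] [417.7 204.2 450.6 198.7 451.9 206.4 419.  211.8]
top yellow [239 206  32  10 120] [252.3 210. ] [239. 206. 270. 206. 270. 215. 239. 215.]
scene yellow [403 254   4   2   7] [404.7 254.6] [403. 254. 406. 254. 406. 255. 403. 255.]
scene yellow [218 258  13   4  33] [223.2 259.2] [217.7 258.1 229.7 257.  230.  260.  218.  261.1]
scene yellow [402 273   3   6  13] [403.2 275.5] [402. 273. 404. 273. 404. 278. 402. 278.]
scene yellow [411 273   2   4   6] [411.3 274.5] [411. 273. 412. 273. 412. 276. 411. 276.]
scene yellow [383 274  14   6  60] [390.  276.6] [382.7 275.2 395.9 273.3 396.6 277.9 383.4 279.8]
scene yellow [215 277  18   6  81] [224.2 279.4] [215. 277. 232. 277. 232. 282. 215. 282.]
scene yellow [240 276   6   6  20] [243.2 278.6] [240. 276. 245. 276. 245. 281. 240. 281.]
orange [ 307   93   74   36 2182] [344.7 110.5]
orange [ 421  219   64   68 2343] [450.8 253.6]
orange [ 216  225   73   71 2021] [250.3 260.6]
corkish [ 307   93   75   37 2581] [343.9 110.5]
corkish [ 421  218   65   69 1824] [449.  254.3]
corkish [ 215  222   74   74 4251] [251.7 259.1]
handle [458 280  19  27 249] [467.3 292.4] [457.1 282.3 466.2 278.2 477.5 303.6 468.4 307.6] 
 [[ 421.4 -291.5   58. ]
 [ 432.5 -315.    58. ]
 [ 368.5 -342.4   58. ]
 [ 357.7 -319.    58. ]]
blue [227 130  30  78 963] [241.3 168.3]
blue [ 62 135  33   9 209] [ 78.  139.2]
blue [  90  142   21  121 1152] [105.3 203. ]
blue [ 82 151   6  23 114] [ 84. 162.]
blue [ 59 202  36  57 606] [ 78.2 240.9]
blue [ 591  218   49   63 1602] [610.4 250. ]
blue [340 269  21  20 315] [350.1 278.5]
red [130 188  23  20 187] [141.  197.4]
red [136 231  20  22 200] [145.8 241.5]
red [185 251  20  18 273] [194.2 259.5]
red [302 305  11  23 231] [306.9 316. ]
```

```bash
python3 - <<'E'
import cv2,numpy as np
im=cv2.imread("pics/top0.png");im2=cv2.imread("pics/scene0.png")
im=cv2.convertScaleAbs(im,alpha=1.7)
a=cv2.resize(im[175:225,230:280],None,fx=11,fy=11,interpolation=cv2.INTER_CUBIC)
b=cv2.resize(im2[230:280,375:425],None,fx=11,fy=11,interpolation=cv2.INTER_CUBIC)
b=cv2.resize(b,(245*2,550)) if 0 else b
cv2.imwrite("pics/za.png",a);cv2.imwrite("pics/zb.png",b)
E
```

```text
(no output)
```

View pics/za.png

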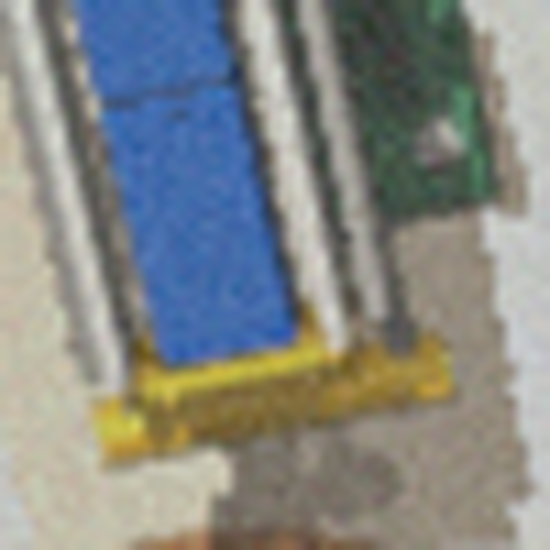

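View pics/zb.png

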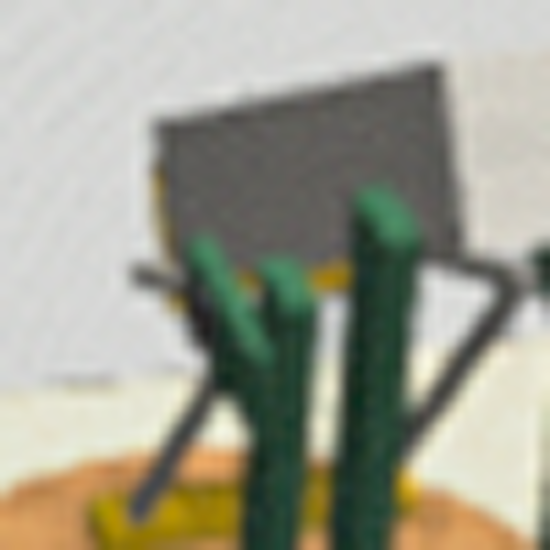

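```bash
python3 - <<'E'
from h import *
np.set_printoptions(precision=1,suppress=True)
p=onz("top",[[239,216.8],[270.9,210.1]],117);print(p,np.linalg.norm(p[1]-p[0]))
y=(p[0]-p[1]);y/=np.linalg.norm(y);yaw=np.arctan2(y[1],y[0])-np.pi/2;print("yaw paddle top",yaw)
ex=np.array([np.cos(yaw),np.sin(yaw),0])
print("paddle centre top",p.mean(0)+8*ex)
q=onz("scene",[[383.2,275],[412.3,271.9]],133);print("scene",q,np.linalg.norm(q[1]-q[0]))
y=q[1]-q[0];print(np.arctan2(y[1],y[0])-np.pi/2, q.mean(0)-8*ex)
# blue block rect on slope plane -> yaw
top=cv2.cvtColor(cv2.imread("pics/top0.png"),cv2.COLOR_BGR2RGB)
def slope(mask_lo,mask_hi,roi,mouth,yaw):
    m=cv2.inRange(hsv(top),mask_lo,mask_hi);k=np.zeros_like(m);k[roi[1]:roi[3],roi[0]:roi[2]]=1;m*=k
    m=cv2.morphologyEx(m,cv2.MORPH_CLOSE,np.ones((3,3)))
    n,l,st,c=cv2.connectedComponentsWithStats(m);i=1+st[1:,4].argmax()
    uv=np.argwhere(l==i)[:,::-1]
    for _ in range(6):
        ex=np.array([np.cos(yaw),np.sin(yaw),0]);s,c_=np.sin(np.radians(34)),np.cos(np.radians(34))
        a=c_*ex+[0,0,s];nn=-s*ex+[0,0,c_];ey=np.cross(nn,a)
        o,d=ray("top",uv);t=((mouth+24*nn-o)@nn)/(d@nn);P=o+d*t[:,None]-mouth
        w=np.c_[P@a,P@ey]
        r=cv2.minAreaRect(w.astype(np.float32));b=cv2.boxPoints(r)
        e=max((b[1]-b[0],b[2]-b[1]),key=np.linalg.norm); e=e*np.sign(e[0])
        # direction on slope -> plan
        v=e[0]*a+e[1]*ey; yaw=np.arctan2(v[1],v[0])
    return yaw,r,b
pc=p.mean(0)+8*ex
print(slope((105,120,50),(125,255,255),(215,120,280,215),np.array([pc[0],pc[1],200]),yaw))
E
```

```text
[[564.6 267.3 117. ]
 [584.1 187.9 117. ]] 81.74571569945735
yaw paddle top 0.24070632487844423
paddle centre top [582.1 229.5 117. ]
scene [[590.7 189.2 133. ]
 [574.8 268.6 133. ]] 81.02855762315797
0.1973022849427739 [575. 227. 133.]
(np.float64(0.23606513803161958), ((88.15057373046875, -1.602956771850586), (28.555503845214844, 180.27093505859375), 90.0), array([[ -2. , -15.9],
       [178.3, -15.9],
       [178.3,  12.7],
       [ -2. ,  12.7]], dtype=float32))
```

```bash
python3 - <<'E'
from h import *
np.set_printoptions(precision=1,suppress=True)
uv=np.array([[180,224],[355,162],[443,382],[262,450]])/4.2+[379.5,179.5]
P=onz("top",uv,60);print(P)
print([np.linalg.norm(P[i]-P[(i+1)%4]) for i in range(4)],P.mean(0))
for a,b in((3,0),(2,1)): print(np.arctan2(*(P[b]-P[a])[1::-1]))
for a,b in((1,0),(2,3)): print(np.arctan2(*(P[b]-P[a])[1::-1])-np.pi/2)
H=onz("top",np.array([[328,425],[370,415],[410,522],[378,535]])/4.2+[379.5,179.5],58);print(H)
H=onz("top",[[467.3,292.4]],58);print(H)
# others
for nm,uv,z in(("mat",[251.5,259.5],4),("pot",[194.7,260],70),("jar",[350,279],75)): print(nm,onz("top",[uv],z))
top=cv2.cvtColor(cv2.imread("pics/top0.png"),cv2.COLOR_BGR2RGB)
m=cv2.inRange(hsv(top),(5,50,50),(22,220,255));m[:215]=0;m[305:]=0;m[:,:205]=0;m[:,300:]=0
m=cv2.morphologyEx(m,cv2.MORPH_CLOSE,np.ones((5,5)))
cn=max(cv2.findContours(m,0,1)[0],key=cv2.contourArea)
e=cv2.fitEllipse(cn);print(e);print("mat",onz("top",[e[0]],4))
w=onz("top",cn[:,0],4);print(cv2.minEnclosingCircle(w[:,:2].astype(np.float32)))
m2=cv2.inRange(hsv(top),(0,120,50),(8,255,255))|cv2.inRange(hsv(top),(172,120,50),(180,255,255))
m2[:240]=0;m2[280:]=0;m2[:,:175]=0;m2[:,215:]=0
cn=max(cv2.findContours(m2,0,1)[0],key=cv2.contourArea);print("pot",cv2.minEnclosingCircle(onz("top",cn[:,0],70)[:,:2].astype(np.float32)))
E
```

```text
[[ 547.7 -202.7   60. ]
 [ 590.1 -311.8   60. ]
 [ 453.7 -363.    60. ]
 [ 408.9 -252.    60. ]]
[np.float64(116.96455788353714), np.float64(145.74522839660358), np.float64(119.69980968699491), np.float64(147.2847700255752)] [ 500.1 -282.4   60. ]
0.3407208184220787
0.3591134478715459
0.3706271460897066
0.38301964597335436
[[ 425.5 -292.8   58. ]
 [ 432.4 -318.5   58. ]
 [ 368.  -341.4   58. ]
 [ 359.6 -321.9   58. ]]
[[ 396.2 -317.1   58. ]]
mat [[473.4 246.1   4. ]]
pot [[458.6 382.4  70. ]]
jar [[420.3 -16.3  75. ]]
((251.52471923828125, 257.1966552734375), (71.9656982421875, 78.30548095703125), 178.24581909179688)
mat [[479.6 246.4   4. ]]
((487.5875244140625, 251.5764617919922), 112.78056335449219)
pot ((460.1231689453125, 383.2992248535156), 24.815887451171875)
```

```bash
cat >> h.py <<'E'
def Q(yaw): return [float(np.cos(yaw/2)),float(np.sin(yaw/2)),0.,0.]
def fr(c,yaw,x,y=0,z=0): # local->world
    return [float(c[0]+x*np.cos(yaw)-y*np.sin(yaw)),float(c[1]+x*np.sin(yaw)+y*np.cos(yaw)),float(z)]
CH=(579.,228.);CY=0.236
MAT=(473.4,246.1)
E
python3 - <<'E'
from h import *
np.set_printoptions(precision=2,suppress=True)
for nm,p,y in [("lift",[205,643,320],-0.309),("in",[145,455,320],-0.309),("above",fr((500,-283),.37,-102,0,200),.37),("above_flip",fr((500,-283),.37,-102,0,200),.37-np.pi),
 ("grasp",fr((500,-283),.37,-102,0,27),.37),("pre",fr(CH,CY,-15-75-102,0,107),CY),("push",fr(CH,CY,34-75-102,0,107),CY),("mat",fr(MAT,CY,-102,0,31),CY),("preflip",fr(CH,CY,-15-75-102,0,107),CY+np.pi)]:
    q=bot.solve_ik(p,Q(y)); print(nm,np.array(p),q)
E
```

```text
lift [205 643 320] [ 1.55  0.32  0.16  0.   -1.42 -0.29]
in [145 455 320] [ 1.68 -0.02 -0.25  0.   -1.35 -0.41]
above [ 404.9  -319.88  200.  ] [-0.29  0.12 -0.37  0.   -1.08  2.23]
above_flip [ 404.9  -319.88  200.  ] [-0.29  0.12 -0.37  0.   -1.08 -0.91]
grasp [ 404.9  -319.88   27.  ] [-0.29  0.32 -0.58  0.   -0.67  2.23]
pre [392.32 183.11 107.  ] [ 0.9   0.08 -0.67  0.   -0.83  0.91]
push [439.96 194.56 107.  ] [ 0.83  0.16 -0.57  0.   -0.84  0.98]
mat [374.23 222.25  31.  ] [ 0.99  0.21 -0.75  0.   -0.62  0.81]
preflip [392.32 183.11 107.  ] [ 0.9   0.08 -0.67  0.   -0.83 -2.23]
```

```bash
python3 - <<'E'
from h import *
np.set_printoptions(precision=3,suppress=True)
bot.move_ptp([205,643,320],Q(-0.309))
bot.move_ptp([145,455,320],Q(-0.309))
bot.move_ptp(fr((500,-283),.37,-102,0,300),Q(.37))
bot.line_to(fr((500,-283),.37,-102,0,210),velocity=200)
s=bot.read_state();im=bot.camera("wrist");cv2.imwrite("pics/w1.png",im[:,:,::-1])
np.savez("w1.npz",p=s["tcp_pos"],q=s["eef_rot"])
print(s["t"],s["tcp_pos"],s["eef_rot"],s["contact_force"])
E
```

```text
4.8917 [ 405.565 -320.077  210.906] [0.983 0.184 0.    0.   ] [ 0.092 -0.151  0.741]
```

View pics/w1.png

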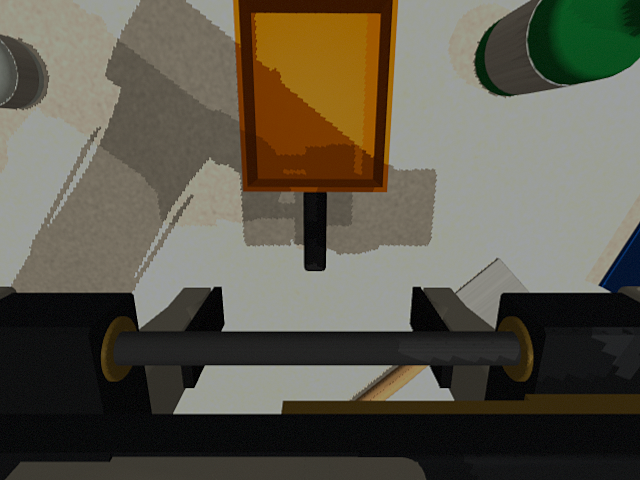

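The wrist view has the handle at columns 304–326, with its end at row 271. The tub's near rim is at row 190, columns 242–388, so the tool is well aligned. Next I'll convert these pixels to positions.

```bash
cat >> h.py <<'E'
from scipy.spatial.transform import Rotation as Ro
def wonz(uv,z,p,q):
    c=bot.get_calibration("wrist");T=np.array(c["T_tool_cam"]);R=Ro.from_quat(q).as_matrix()
    uv=np.atleast_2d(uv).astype(float)
    d=np.c_[(uv[:,0]-c["cx"])/c["fx"],-(uv[:,1]-c["cy"])/c["fy"],-np.ones(len(uv))]@(R@T[:3,:3]).T
    o=np.array(p)+R@T[:3,3]; z=np.broadcast_to(z,len(uv))
    return o+d*((z-o[2])/d[:,2])[:,None]
E
python3 - <<'E'
from h import *
np.set_printoptions(precision=1,suppress=True)
f=np.load("w1.npz")
r=wonz([[242,190],[388,191],[234,3],[396.5,3]],60,f["p"],f["q"]);print("rim",r)
h=wonz([[304,196],[326.5,196],[304.5,270.5],[326,270.5]],58,f["p"],f["q"]);print("handle",h)
print("yaw",[np.arctan2(*(b-a)[1::-1]) for a,b in((r[0],r[2]),(r[1],r[3]),(h[2],h[0]),(h[3],h[1]))],np.arctan2(*(r[0]-r[1])[1::-1])-np.pi/2)
y=.37;m=(r[0]+r[1])/2;print("centre from near rim",fr(m,y,75)," handle end",fr((h[2]+h[3])/2,y,148), "width",np.linalg.norm(r[0]-r[1]),np.linalg.norm(h[0]-h[1]))
E
```

```text
rim [[ 412.3 -251.9   60. ]
 [ 455.8 -365.9   60. ]
 [ 540.4 -204.3   60. ]
 [ 583.4 -314.8   60. ]]
handle [[ 426.1 -302.    58. ]
 [ 433.  -319.7   58. ]
 [ 363.4 -326.2   58. ]
 [ 370.4 -344.2   58. ]]
yaw [np.float64(0.3563419155037226), np.float64(0.3811250459933555), np.float64(0.36811425345295296), np.float64(0.37212826751739136)] 0.36426728680664566
centre from near rim [503.9905785728913, -281.8113808321332, 0.0]  handle end [504.8812227237231, -281.6578916743263, 0.0] width 121.97457234332802 18.99915848271245
```

```bash
python3 - <<'E'
from h import *
np.set_printoptions(precision=3,suppress=True)
C=(503.7,-281.8);Y=.369
bot.line_to(fr(C,Y,-102,0,100),velocity=150,ori=Q(Y))
bot.line_to(fr(C,Y,-102,0,27),velocity=80)
s0=bot.read_state();print(s0["tcp_pos"],s0["contact_force"])
bot.move_gripper(10,force=60)
s=bot.read_state();print(s["t"],s["width"],s["contact_force"],s["tcp_pos"])
bot.line_to(fr(C,Y,-102,0,57),velocity=80)
bot.pause(.2)
s=bot.read_state();print(s["t"],s["width"],s["contact_force"],s["moment"],s["tcp_pos"],s["eef_rot"])
im=bot.camera("wrist");cv2.imwrite("pics/w2.png",im[:,:,::-1])
im=bot.camera("scene");cv2.imwrite("pics/s2.png",im[:,:,::-1])
E
```

```text
[ 408.97  -318.741   27.45 ] [ 0.641 -0.501  0.493]
7.9583 19.658328449539983 [-0.003  0.762 -0.648] [ 408.468 -318.541   26.965]
8.6833 19.381565142505725 [-0.487  0.43  -1.546] [-0.122  0.118  0.071] [ 408.18  -318.439   56.464] [ 0.983  0.183 -0.    -0.   ]
```

View pics/w2.png

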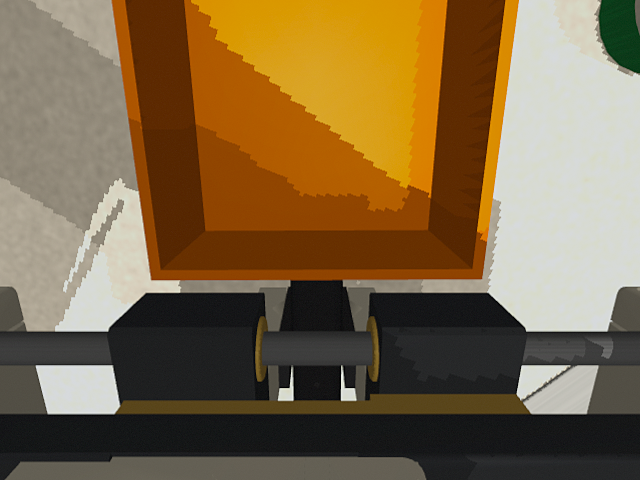

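View pics/s2.png

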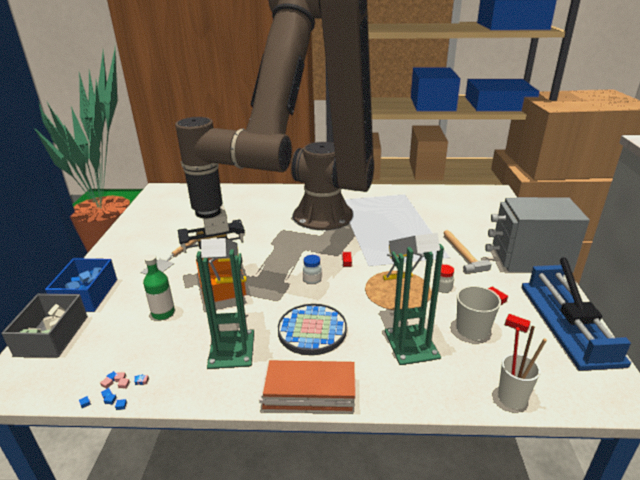

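```bash
python3 - <<'E'
from h import *
np.set_printoptions(precision=3,suppress=True)
print("pink front edge",onz("top",[[418.5,211.5],[451.5,206]],117))
C=(503.7,-281.8);Y=.369
bot.line_to(fr(C,Y,-192,0,57),velocity=120)
p=fr(C,Y,-192,0,150)
bot.line_to(p,velocity=120)
try:
    bot.line_to([405,-60,150],velocity=150,ori=Q(.3))
    bot.line_to(fr(CH,CY,-30-177,0,150),velocity=150,ori=Q(CY))
except bot.Unreachable as e: print("unreach",e)
s=bot.read_state();print(s["t"],s["width"],s["contact_force"],s["moment"],s["tcp_pos"],s["eef_rot"])
for n in("wrist","scene","top"):
    im=bot.camera(n);cv2.imwrite(f"pics/{n}3.png",im[:,:,::-1])
E
```

```text
pink front edge [[ 590.709 -183.541  117.   ]
 [ 607.228 -266.668  117.   ]]
14.5333 19.77530673637442 [ 0.256  0.571 -1.926] [-0.072  0.099 -0.044] [377.702 179.029 149.957] [ 0.993  0.117 -0.     0.   ]
```

View pics/wrist3.png

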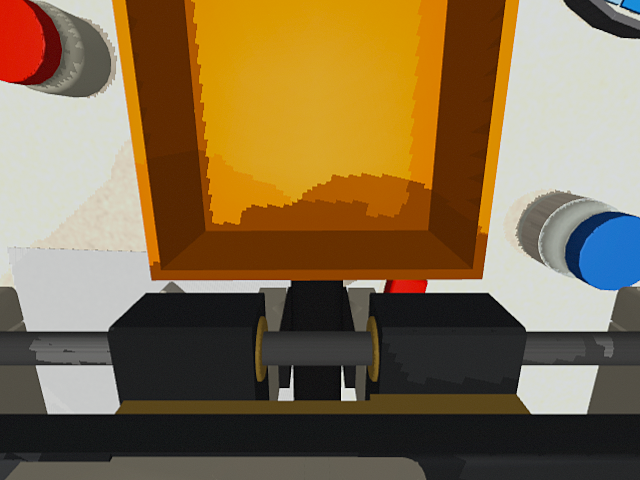

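View pics/scene3.png

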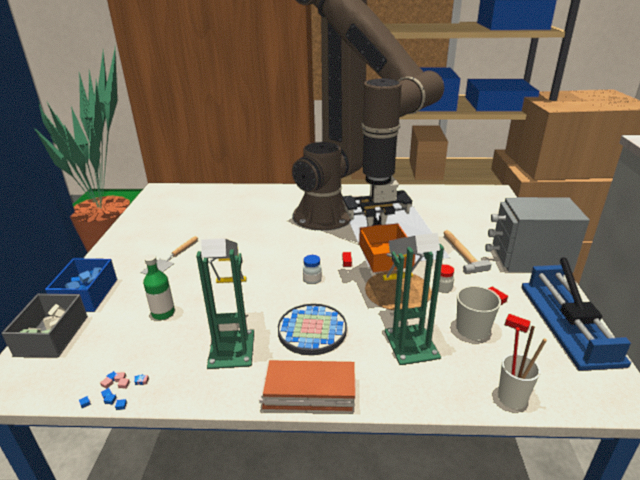

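View pics/top3.png

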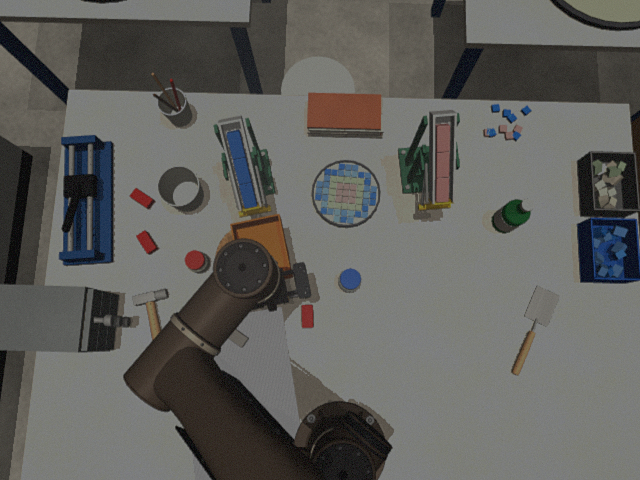

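```bash
python3 - <<'E'
from h import *
np.set_printoptions(precision=1,suppress=True)
im=cv2.imread("pics/top3.png");im=cv2.convertScaleAbs(im,alpha=1.7)
cv2.imwrite("pics/z3.png",cv2.resize(im[185:265,210:310],None,fx=7,fy=7,interpolation=cv2.INTER_CUBIC))
p=[377.702,179.029,149.957];q=Q(CY)
r=wonz([[151,279],[482.5,279],[113,3],[518,3]],p[2]+33,p,q)
for a in r:
    d=a[:2]-np.array(CH);print("chute frame",d@[np.cos(CY),np.sin(CY)],d@[-np.sin(CY),np.cos(CY)])
E
```

```text
chute frame -180.83345849739376 58.706457906436434
chute frame -180.76743494615366 -62.2657994819444
chute frame -92.71189807835091 58.759515097112676
chute frame -92.67108033386238 -61.49606690683004
```

View pics/z3.png

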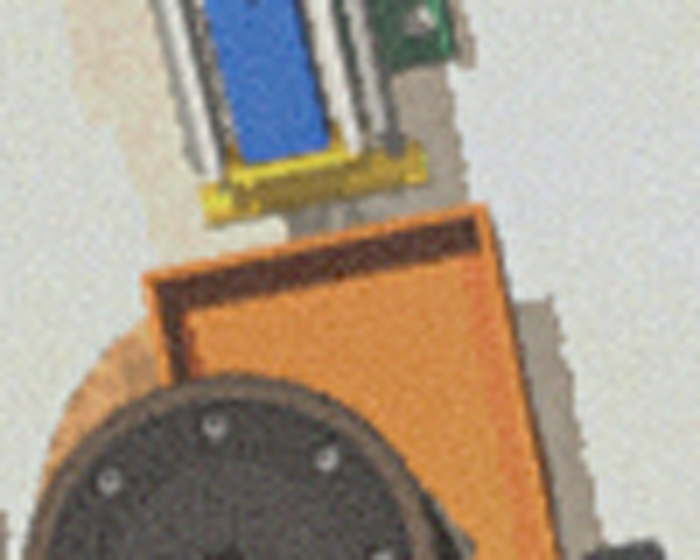

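```bash
python3 - <<'E'
from h import *
np.set_printoptions(precision=2,suppress=True)
r=onz("top",[[230.6,223.8],[278.4,213.8]],183)
for a in r:
    d=a[:2]-np.array(CH);print("front corners chute frame",d@[np.cos(CY),np.sin(CY)],d@[-np.sin(CY),np.cos(CY)])
ex=np.array([np.cos(CY),np.sin(CY),0])
bot.line_to(fr(CH,CY,-30-177,0,109),velocity=100)
for X in (-14,-4,6,18,26,30,33):
    bot.line_to(fr(CH,CY,X-177,0,109),velocity=60)
    s=bot.read_state();print(X,round(s["t"],2),"F along chute",s["contact_force"]@ex,"z",s["contact_force"][2],"M",s["moment"],s["tcp_pos"],s["width"])
bot.pause(.3)
for n in("wrist","top"):
    im=bot.camera(n);cv2.imwrite(f"pics/{n}4.png",im[:,:,::-1])
s=bot.read_state();print(s["contact_force"],s["moment"])
E
```

```text
front corners chute frame -34.34201714708213 56.89555482124346
front corners chute frame -33.92964260681085 -59.391388658397766
-14 15.66 F along chute 0.015730577801442942 z -2.925344036539113 M [-0.11  0.15 -0.04] [393.67 183.4  109.01] 19.578811036755383
-4 15.97 F along chute -0.33744071898403616 z -1.048034138128551 M [-0.12  0.25  0.01] [403.23 185.67 108.85] 19.291183144730557
6 16.29 F along chute -1.1017595712509272 z -2.7710820768563824 M [-0.28  0.68 -0.1 ] [412.77 187.89 108.77] 19.274181338223507
18 16.64 F along chute -2.2596358740312366 z -2.370891091761766 M [-0.25  0.89 -0.06] [424.49 190.79 108.91] 19.382880833302846
26 16.93 F along chute -2.049899894671208 z -2.340053726577646 M [-0.36  0.99 -0.07] [432.12 192.61 108.93] 19.65003816927313
30 17.18 F along chute -2.952688465431896 z -2.914109793321628 M [-0.42  1.41 -0.14] [435.81 193.44 108.87] 19.431096573312963
33 17.43 F along chute -4.061587658624675 z -3.504755655644229 M [-0.5   1.75 -0.03] [438.77 194.19 108.76] 19.177155868508326
[-2.77 -1.47 -4.73] [-0.51  1.76 -0.04]
```

View pics/wrist4.png

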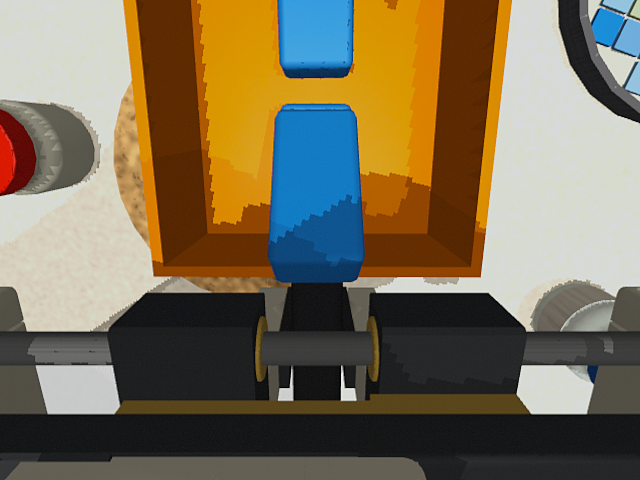

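View pics/top4.png

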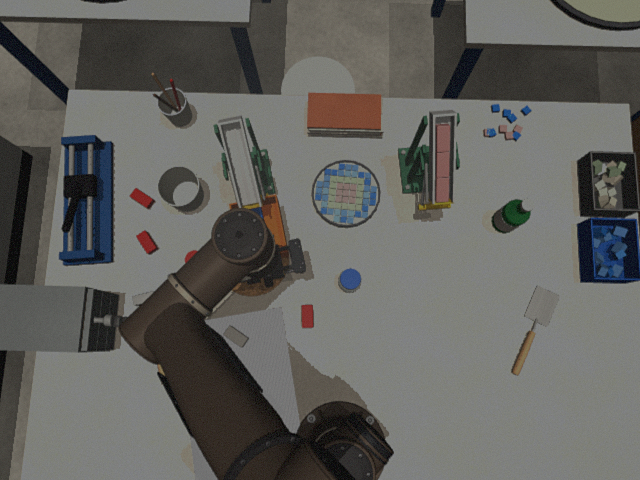

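```bash
python3 - <<'E'
from h import *
bot.pause(.5)
for n in("wrist","scene"):
    im=bot.camera(n);cv2.imwrite(f"pics/{n}5.png",im[:,:,::-1])
    if n=="scene": cv2.imwrite("pics/s5z.png",cv2.resize(im[190:350,330:490,::-1],None,fx=3.7,fy=3.7,interpolation=cv2.INTER_CUBIC))
s=bot.read_state();print(s["t"],s["contact_force"],s["moment"])
E
```

```text
18.425 [-3.66581884 -1.03815489 -6.2211916 ] [-0.63154799  1.76058139 -0.05349023]
```

View pics/wrist5.png

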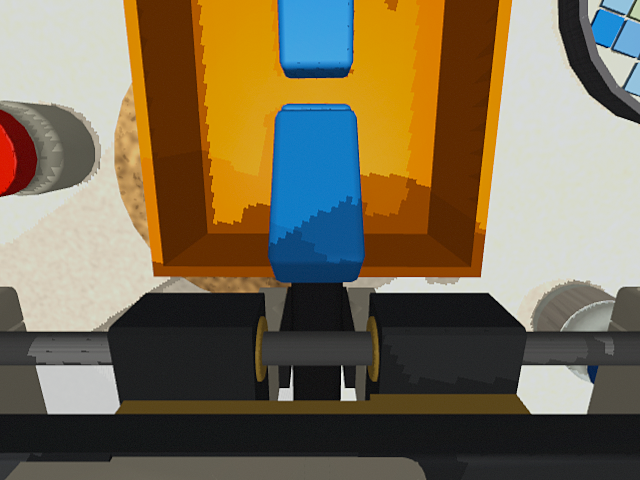

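View pics/s5z.png

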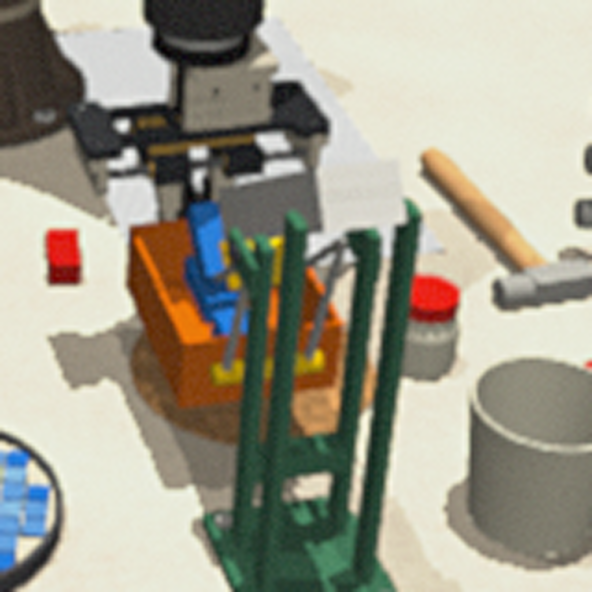

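One block leans steeply against the inner near wall, with its end at about (315,280). Its weight is inside the tub. The trough is empty and the pink chute is unchanged. Before moving, I'll refine the mat centre from the first top image.

```bash
python3 - <<'E'
from h import *
from scipy.optimize import least_squares
np.set_printoptions(precision=2,suppress=True)
top=cv2.cvtColor(cv2.imread("pics/top0.png"),cv2.COLOR_BGR2RGB)
m=cv2.inRange(hsv(top),(5,50,50),(22,220,255));m[:215]=0;m[305:]=0;m[:,:205]=0;m[:,300:]=0
m=cv2.morphologyEx(m,cv2.MORPH_CLOSE,np.ones((5,5)))
cn=max(cv2.findContours(m,0,1)[0],key=cv2.contourArea)[:,0]
cn=cn[cn[:,1]>232]
w=onz("top",cn,4)[:,:2]
f=least_squares(lambda a:np.hypot(w[:,0]-a[0],w[:,1]-a[1])-a[2],[473,246,100],loss="soft_l1")
print(f.x,np.abs(f.fun).mean())
ex=np.array([np.cos(CY),np.sin(CY),0])
bot.line_to(fr(CH,CY,-30-177,0,109),velocity=120)
s=bot.read_state();print(s["t"],s["contact_force"],s["moment"],s["width"])
for n in("wrist","top"):
    im=bot.camera(n);cv2.imwrite(f"pics/{n}6.png",im[:,:,::-1])
E
```

```text
[475.83 245.58  98.36] 0.6186343103491019
19.1 [ 0.98  1.13 -3.47] [-0.09  0.3   0.04] 19.407524594573307
```

View pics/wrist6.png

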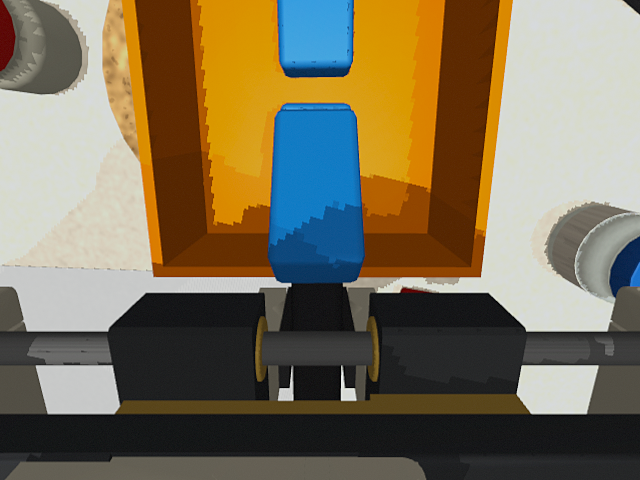

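View pics/top6.png

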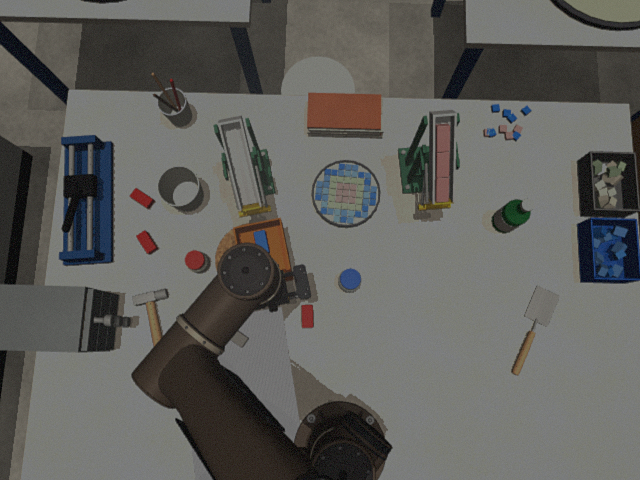

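```bash
python3 - <<'E'
from h import *
np.set_printoptions(precision=2,suppress=True)
M=(475.,245.8)
bot.line_to(fr(M,CY,-100,1.5,109),velocity=100)
bot.line_to(fr(M,CY,-100,1.5,50),velocity=80)
F=[]
for i in range(8): bot.pause(.05);F.append(bot.read_state()["contact_force"])
print("F hang",np.mean(F,0))
for z in (36,33,31.5,30.5):
    bot.line_to(fr(M,CY,-100,1.5,z),velocity=40)
    s=bot.read_state();print(z,s["t"],s["contact_force"],s["moment"],s["tcp_pos"])
im=bot.camera("scene");cv2.imwrite("pics/s7.png",cv2.resize(im[190:350,330:490,::-1],None,fx=3.7,fy=3.7,interpolation=cv2.INTER_CUBIC))
im=bot.camera("wrist");cv2.imwrite("pics/w7.png",im[:,:,::-1])
E
```

```text
F hang [-0.16 -0.12 -4.22]
36 21.575 [-3.1  -0.92  1.41] [-0.26  0.68  0.03] [377.37 223.81  35.96]
33 21.825 [-3.7   0.09  2.95] [-0.1   0.61  0.11] [377.54 224.05  33.1 ]
31.5 22.075 [-5.25 -0.57  4.44] [-0.1   0.85  0.05] [377.43 223.93  31.57]
30.5 22.325 [-8.89 -3.34 18.63] [-0.7   2.78 -0.02] [377.48 223.96  31.41]
```

View pics/s7.png

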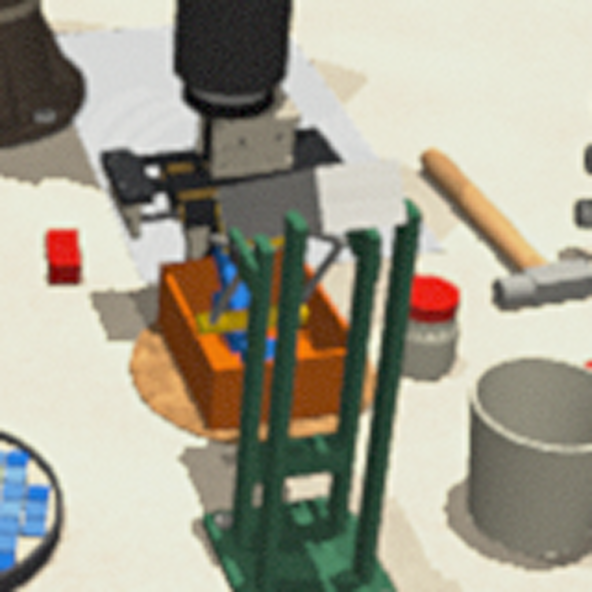

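View pics/w7.png

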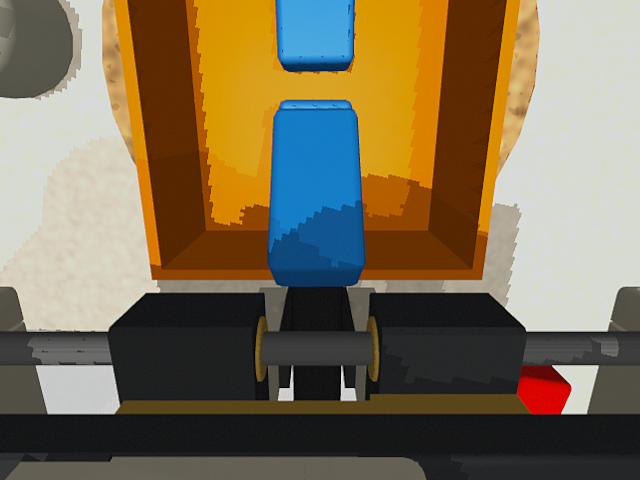

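```bash
python3 - <<'E'
from h import *
np.set_printoptions(precision=2,suppress=True)
M=(475.,245.8)
bot.line_to(fr(M,CY,-100,1.5,31.3),velocity=40)
bot.move_gripper(60)
s=bot.read_state();print(s["t"],s["width"],s["contact_force"])
bot.line_to(fr(M,CY,-100,1.5,120),velocity=60)
bot.line_to(fr(M,CY,-100,1.5,280),velocity=150)
s=bot.read_state();im=bot.camera("wrist");cv2.imwrite("pics/w8.png",im[:,:,::-1])
np.savez("w8.npz",p=s["tcp_pos"],q=s["eef_rot"]);print(s["t"],s["tcp_pos"])
E
```

```text
23.5333 60.075249840203696 [-0.7   0.43 -0.2 ]
26.375 [377.03 223.52 279.06]
```

View pics/w8.png

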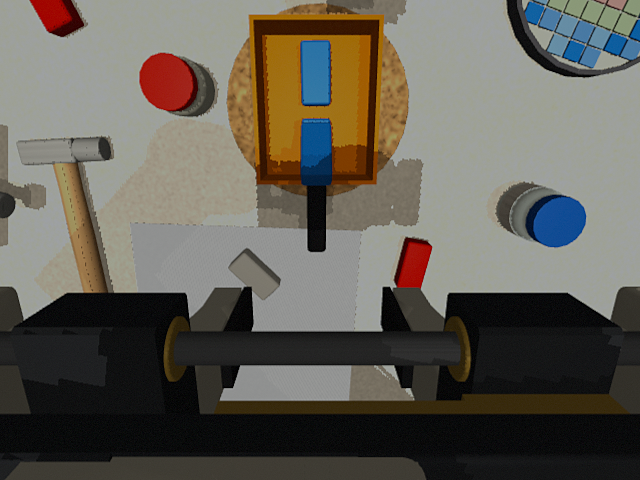

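```bash
python3 - <<'E'
from h import *
np.set_printoptions(precision=2,suppress=True)
M=(475.,245.8)
q=(Ro.from_quat(Q(CY+np.pi/2))*Ro.from_euler('y',-20,degrees=True)).as_quat()
R=Ro.from_quat(q).as_matrix();print("tool z",R[:,2])
for p in (fr(M,CY,-35,-190,230),):
    j=bot.solve_ik(p,list(q));print(p,j)
    if j is not None:
        bot.move_ptp(p,list(q))
        s=bot.read_state();print(s["t"],s["tcp_pos"])
for n in("wrist","top","scene"):
    im=bot.camera(n);cv2.imwrite(f"pics/{n}9.png",im[:,:,::-1])
    if n!="wrist":
        y,x=(180,200) if n=="top" else (220,350)
        cv2.imwrite(f"pics/{n}9z.png",cv2.resize(cv2.convertScaleAbs(im[y:y+120,x:x+110,::-1],alpha=1.5 if n=="top" else 1),None,fx=5,fy=5,interpolation=cv2.INTER_CUBIC))
E
```

```text
tool z [ 0.08 -0.33 -0.94]
[485.39508739682606, 52.88306928107025, 230.0] [ 0.75  0.06 -0.54  0.33 -1.16  2.46]
27.8833 [485.41  53.07 230.  ]
```

View pics/wrist9.png

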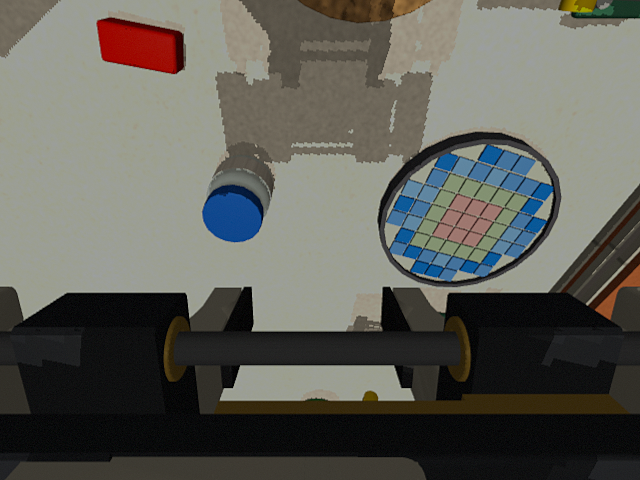

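View pics/top9z.png

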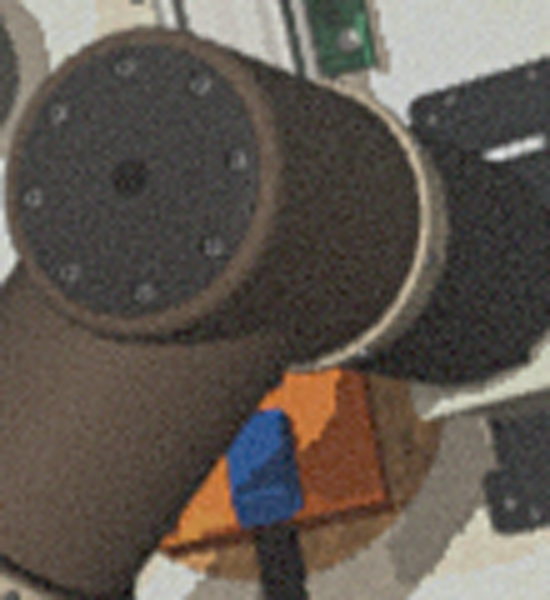

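View pics/scene9z.png

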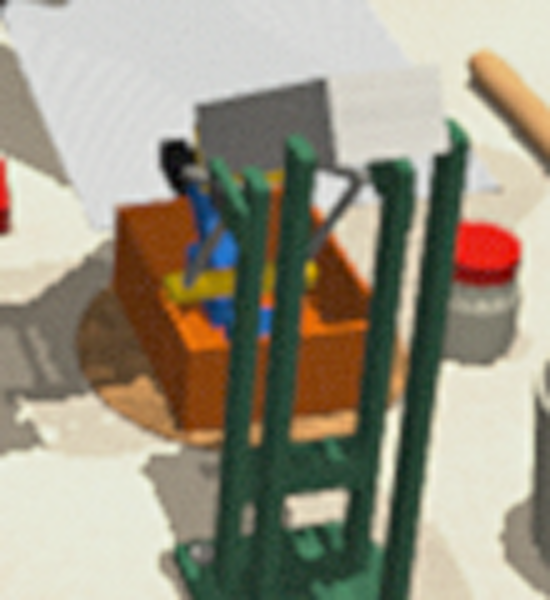

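```bash
python3 - <<'E'
from h import *
np.set_printoptions(precision=2,suppress=True)
M=(475.,245.8)
q=(Ro.from_quat(Q(CY+np.pi/2))*Ro.from_euler('y',22,degrees=True)).as_quat()
print("tool z",Ro.from_quat(q).as_matrix()[:,2])
p=fr(M,CY,-35,-260,190);j=bot.solve_ik(p,list(q));print(p,j)
if j is not None:
    bot.move_ptp(p,list(q))
    s=bot.read_state();print(s["t"],s["tcp_pos"])
    for n in("wrist","top"):
        im=bot.camera(n);cv2.imwrite(f"pics/{n}10.png",im[:,:,::-1])
        if n!="wrist":
            cv2.imwrite(f"pics/{n}10z.png",cv2.resize(cv2.convertScaleAbs(im[180:300,200:310,::-1],alpha=1.5),None,fx=5,fy=5,interpolation=cv2.INTER_CUBIC))
E
```

```text
tool z [-0.09  0.36 -0.93]
[501.7621642257387, -15.176601567946307, 190.0] [ 0.05  0.21 -0.18 -0.39 -1.28 -2.82]
32.3833 [501.74 -15.12 190.  ]
```

View pics/wrist10.png

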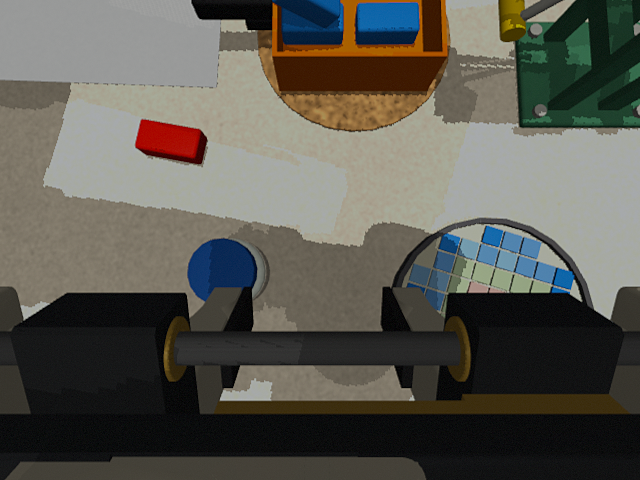

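View pics/top10z.png

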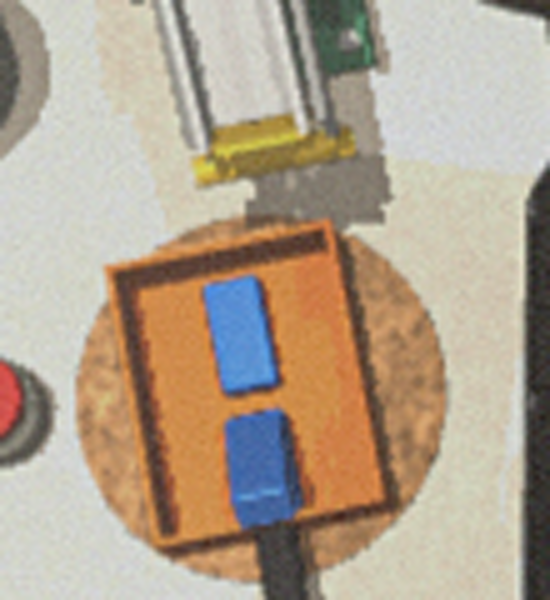

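```bash
python3 - <<'E'
from h import *
np.set_printoptions(precision=1,suppress=True)
uv=np.array([[105,267],[332,222],[397,505],[165,548]])/5+[199.5,179.5]
P=onz("top",uv,64);print(P,P.mean(0),[np.linalg.norm(P[i]-P[(i+1)%4]) for i in range(4)])
E=np.array([[76,395],[446,395],[250,582],[260,215]])/5+[199.5,179.5]
print(onz("top",E,4), "mat c",onz("top",[[ (E[0,0]+E[1,0])/2,(E[2,1]+E[3,1])/2]],4))
a=cv2.imread("pics/top0.png");b=cv2.imread("pics/top10.png")
d=cv2.absdiff(cv2.GaussianBlur(a,(5,5),0),cv2.GaussianBlur(b,(5,5),0)).max(2)
cv2.imwrite("pics/d.png",np.hstack([cv2.convertScaleAbs(d,alpha=3)])); cv2.imwrite("pics/top10b.png",cv2.convertScaleAbs(b,alpha=1.4))
E
```

```text
[[532.3 321.9  64. ]
 [559.4 205.1  64. ]
 [412.6 164.8  64. ]
 [387.3 282.1  64. ]] [472.9 243.4  64. ] [np.float64(119.91303860009701), np.float64(152.24342076293038), np.float64(119.99171711096548), np.float64(150.31179438936252)]
[[473.4 345.1   4. ]
 [478.9 146.4   4. ]
 [375.9 246.3   4. ]
 [574.8 251.4   4. ]] mat c [[474.2 245.6   4. ]]
```

View pics/d.png

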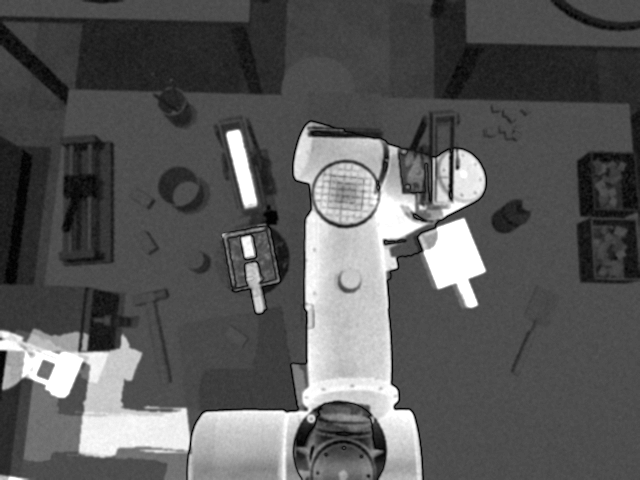

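```bash
python3 - <<'E'
from h import *
im=bot.camera("scene");cv2.imwrite("pics/s11.png",im[:,:,::-1]);s=bot.read_state();print(s["t"],s["contact_force"],s["joint_pos"],s["tau"])
E
```

```text
32.5333 [-0.49258958  0.77656536  0.25588475] [ 0.04570047  0.21378391 -0.18051674 -0.39457903 -1.27578285 -2.8159872 ] [-3.71143338e-03 -4.48775125e+01  2.74030995e+01  5.07965058e+00
 -4.56844177e-01 -1.14293458e-02]
```

View pics/s11.png

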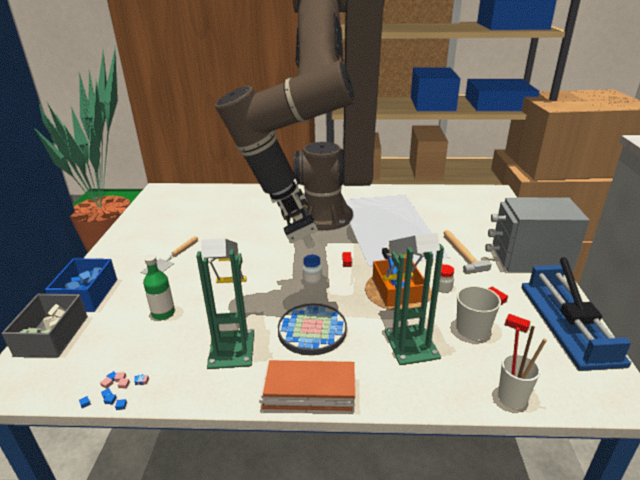

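```bash
python3 - <<'E'
from h import *
bot.pause(.3)
print(bot.read_state()["t"]); print(bot.close_job())
E
```

```text
32.8333
the job is handed in; nothing more can be done
None
```

The tub is standing upright on the cork mat with all three blue blocks in it, and I handed the job in at about 33 s of the 58 s allowed.

I gripped the tub at 60 N, the gripper's maximum; the 80 N you suggested was out of reach. The handle didn't visibly slip. I held the tub's rim at about 142 mm and pushed the paddle about 41 mm with roughly 4 N, which dropped the gate and let the blocks slide in. I then backed off, the gate shut again, and I set the tub on the mat and let go.

What the last checks showed:
- **Placement:** the tub's centre is about 2–3 mm from the mat's centre. The measured rim matched the given tub size to about 2 mm.
- **Blocks:** the blue trough is empty, and the pictures show three blocks in the tub. Two lie flat; the third rests on one of them and leans on the near wall, with its upper end about level with the rim or slightly above. I left it there because it stayed put through the carry.
- **Weight:** the hanging load read 4.2 N, while a tub with three blocks should read about 4.7 N and with two about 3.7 N. This reading could not settle the count, so I relied on the pictures.
- **Surroundings:** the pink blocks were still behind their shut gate. The jars, bucket and bottle were upright and looked unmoved in the last pictures. The gripper was clear of everything, with close to zero force on it.

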